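# Lock the swivel switch post with the pin spanner and prove the limit switch

### The job

The printing press's limit switch has been swivelled round and must be locked and proved: lift the larger pin spanner out of the tool tray, set both its pins in opposite holes of the lock ring around the switch and let go, then take it again by the black end of its handle and turn the ring clockwise (seen from above) hard up to its stop. Take the spanner off and lay it flat on the bench clear of the switch post; then push the switch's roller arm over to either side until it clicks, about a third of a right angle, without ramming it to the end of its travel, and let it spring back upright. Leave the smaller spanner, ink tin, tape roll and ink roller where they are.

Things in the scene. Friction and masses are not known exactly. Their poses are not given: they have to be found in the camera images.
- pedestal: switch post, fixed: round grey cast foot 160 mm across, 45 mm high; four low bolting lugs (18 mm high) reach 97 mm from the axis at 45, 135, 225, 315 degrees. The limit switch stands in its middle, 142 mm high without its arm, nothing wider than 23 mm from the axis between 46 and 80 mm height. Origin: centre of the underside, z up; roller arm on the +x side, conduit stub (to x = -32, 92 mm up) on the -x side
- lock_ring (a joint): turn of the lock ring in rad, growing clockwise seen from above (tightening). Loose at the start (0 to 0.3); hard stop at 0.95; tight beyond 0.85. Stiff: about 0.8 N m all the way (about 6 N at the end of the spanner's handle); stays where it is left
- ring_top (a point): centre of the lock ring's top face, on the axis of the post, 46 mm above the bench (1 mm proud of the foot). z up, x towards ring_hole, turning with the ring. Flat steel ring, inner diameter 42, outer 95 mm, with six through holes 11 mm wide, 13 mm deep, every 60 degrees on a circle of 34 mm radius, the first on its x axis
- ring_hole (a point): centre of the mouth of one of the six holes, 34 mm from ring_top
- spanner: the larger pin spanner, loose, 198 mm long, 0.25 to 0.35 kg, flat steel 7 mm thick. Origin midway between the pins on the underside of the flat; x out of the open fork, away from the handle, y along the line of the pins, z up (pins point down). Fork 86 mm wide outside, 50 mm clear inside, its prongs from x = -40 to +10 mm, its back from -39 to -61 mm. Centre of mass near x = -68 mm
- pin_a (a point): tip of the spanner's pin at y = +34 mm: pins are 7 mm thick, tapered at the tip, 9 mm long below the flat. With both in holes the flat rests on ring and foot, level, and stays there when let go (underside 46 mm up). On the bench the spanner rests on its pins and the end of its grip, underside of the fork 9 mm up
- pin_b (a point): tip of the spanner's pin at y = -34 mm. The fork can be slid in level around the switch with the pin tips a few mm above the ring, then lowered. To draw it off, lift it by the neck: lifted by the far end of the grip, the heavy fork sags and the pins bind. The bench between the tray and the post is free, at least 160 mm wide, to lay it on
- spanner_neck (a point): middle of the spanner's steel neck, at x = -92 mm, half way up the flat: the place to lift it by. The neck is 18 mm wide, 7 mm thick, from x = -61 to -112 mm; in the ring it overhangs the foot's edge (80 mm from the axis)
- spanner_grip (a point): middle of the spanner's black grip, at x = -150 mm, 3.5 mm above the underside of the flat: the place to take it for turning. The grip is 22 mm wide, 13 mm thick (3 mm below the underside to 10 mm above), from x = -112 to the end at -188 mm
- roller_arm (a joint): angle of the roller arm in rad: 0 upright, positive leaning to the pedestal's +y side, negative to -y. Sprung to 0 from both sides (0.4 N m per rad: about 5 N on the roller at 0.6). It clicks at 0.5 either way; stops at 1.3; beyond 1.15 counts as rammed
- roller (a point): centre of the black roller at the end of the arm: 22 mm diameter, 10 mm wide, axis along the pedestal's x; upright it is 180 mm above the bench, 34 mm from the post's axis on its +x side, with free space at both sides and above
- roller_pivot (a point): point on the arm's pivot axis (along the pedestal's x) below the roller, 50 mm from the roller's centre, 130 mm above the bench
- tool_tray: wooden tray, fixed, 226 (x) by 250 mm (y); origin centre of underside. Floor 6 mm thick, walls 24 mm high. A block 45 mm high at the -x end (x = -115 to -33 mm) has two 30 mm wide slots at y = +57.5 and -57.5 mm for the handles of the two spanners, either way round; forks and necks lie free in front, pins on the floor at x = 85 mm, underside of the flat 15 mm above the bench, spanner x = tray x
- small_spanner: smaller pin spanner in the other slot of the tray (pins 40 mm apart, 178 mm long, fork 54 mm wide); it does not fit the ring. Origin and axes as for the larger one. To be left alone
- ink_tin: closed tin, 84 mm across, 62 mm high; origin at its foot; left alone
- tape_roll: roll of paper tape lying flat, 104 mm across, 24 mm high; origin at its underside; left alone
- brayer: hand ink roller, 42 mm thick, 100 mm wide, with a wooden handle reaching 165 mm along its -x; origin under the roller; left alone
Mind the look-alikes: they are no part of the job. Leave any purple look-alike of the spanner alone.

How it is judged (in metres and radians):
On the way, in this order (a step that is already met when the one before it is completed fails the run):
1. both pins of the larger spanner are in holes of the ring and the hand has let go of it (z of each of pin_a, pin_b in the frame of ring_top below -0.004 m and horizontal distance between spanner and ring_top below 0.008 m and contact force between the fingers and spanner below 0.1 N), for 0.2 s.
2. the ring is turned tight with the spanner's pins in it and the hand at the black end of the handle (z of each of pin_a, pin_b in the frame of ring_top below -0.004 m and horizontal distance between spanner and ring_top below 0.008 m and value of joint lock_ring above 0.85 rad and x of the grasp point in the frame of spanner between -0.22 and -0.1 m), for 0.1 s.
3. the spanner lies flat and let go, clear of the switch post (height (world z) of spanner below 0.02 m and angle between spanner's own z axis and vertical below 0.15 rad and horizontal distance between spanner and ring_top above 0.13 m and linear speed of spanner below 0.03 m/s and contact force between the fingers and spanner below 0.1 N), for 0.2 s.
4. the roller arm is held over until it clicks ((value of joint roller_arm above 0.5 rad or value of joint roller_arm below -0.5 rad)), for 0.1 s.
At the end, for the whole second after the job is handed in: the ring is tight (joint beyond 0.85 rad), the roller arm is back upright (within 0.1 rad), and the spanner lies still and flat, pins down (within 0.15 rad, underside of the fork less than 20 mm up), its pins' midpoint more than 130 mm from the ring's axis, let go (all of step 3 and value of joint lock_ring above 0.85 rad and value of joint roller_arm between -0.1 and 0.1 rad); the robot touches nothing.
It fails at once if the roller arm is rammed towards its stop (beyond 1.15 rad) (value of joint roller_arm above 1.15 rad or value of joint roller_arm below -1.15 rad).
It fails at once if the smaller spanner, the tin, the tape roll or the ink roller is shifted by more than 30 mm (distance of any of small_spanner, ink_tin, tape_roll, brayer from where it was at the start of the episode above 0.03 m).
It also fails if it takes over 72 s, if anything falls off the work surface, if the arm or the gripper's body presses on something with over 40 N, if the wrist force passes 120 N, or if a joint passes its speed limit or range.

### The arm

A 6-joint arm with a two-finger parallel gripper is mounted at the origin on the work surface. World frame = base frame: x ahead of the robot, y to its left, z up, the work surface at z = 0. Lengths are in m, angles in degrees, forces in N, time in s.
With the tool pointing down it reaches from about 0.325 to 0.9 m from the base axis. Payload 6.1 kg.
Tool frame: the origin (TCP) lies at the very end of the fingers, on their centre line; the grasp point (between the pads) lies 19 mm behind it; z points along the fingers, y is the line along which they close (so a half turn about z gives the same grasp; the last joint's range is limited). The gripper opens to 87 mm and grips with 3 to 60 N. Pads are 19 mm wide; open, the fingers measure 117 mm over their backs; the gripper's body (75 mm by 190 mm) begins 51 mm behind the grasp point.
Start: joints at [-80.449, 12.628, 87.462, -0, 79.91, -7.225], TCP at [0.18, -0.598, 0.223] pointing down, gripper open.
Joint ranges: [-170.65, 170.65], [-52.31, 119.04], [5.05, 147.46], [-71.25, 251.25], [11.57, 151.72], [-153.62, 153.62]. Speed limits (degrees/s): [147.25, 147.25, 172.46, 180, 180, 180].

### API

Orientations are given as [roll, pitch, yaw] about the fixed x, y, z axes, in that order (R = Rz(yaw) Ry(pitch) Rx(roll)).
In Python, from cell import sensors, vision, workorder gives the robot as it stands.
- The arm moves only by the shell command python3 -m inch 'ROWS' [FORCE]. ROWS is JSON, a list that holds one entry, the list of rows, each a list of 7 numbers: the turn, a rotation vector about the tool's x, y, z in rad, then the shift along the tool's x, y, z in cm, then the finger opening in cm, from 0 to 8.7. A call has 1 to 8 rows; each row is the pose to reach, as a shift and turn from the pose commanded when the call began, along the tool's axes at that moment; what a row does not reach only later rows make up. A row lasts 1/10 s, in which the tool goes at most 50 mm and 8.59 degrees, less where a joint would pass 70% of its speed; a pose out of reach is approached as far as the arm can. A call with a gripper value outside its range is refused whole. The fingers move at their own pace and stop on an object; FORCE is the grip in N (left out, the last holds). Time passes only in rows, so rows that repeat a pose let the fingers close. It gives the time, the measured TCP pose, the force, the opening and the grip force at its end, in the units of the state.
- sensors.get_obs(): the state, without advancing time (a new reading comes with each control period).
- vision.grab_frame(name): name is "scene" or "top"; returns the picture (384x512x3 uint8, red, green, blue); there is no depth.
- vision.get_calibration(name): a dict with "vfov" (degrees; the focal length in pixels is half the picture's height over the tangent of half this angle, whatever the lens; pixels are square), "cx", "cy" (the principal point, pixels), "view" (4x4, takes a point from world to camera coordinates). Camera axes: x right, y up, looking along -z (the intrinsics and any distortion apply to the point x, -y, -z); pixel columns grow to the right and rows downward; lengths in m; the calibration is good to about 2 mm. A picture is of the moment at which its call begins. get_calibration takes no time and is no camera call.
- workorder.sign_off(): hands the job in; it is judged then, once.
The state is a dict: "time_s": time; "qpos": joint angles; "joint_velocities": joint speeds; "tau": joint torques, N m; "position": TCP position; "ee_rot": TCP orientation; "ft_force": force on the tool from outside, world axes, zero at the start; "ft_torque": the same for the moment, N m; "width": finger opening in m; "gripper_force": force on a finger pad.
Only numpy, scipy, OpenCV 4.12 (cv2) and the standard library are available. Lean on these libraries where they do the work, as an engineer would, in place of code of your own. Each camera call takes 0.05 s, during which the arm holds its last target. There are 200 camera calls.

## Working session

There is one attempt and no reset: what is moved stays moved. The work goes in short steps, Python scripts to look and compute and a shell command to move; the robot and the scene stay as the last step left them, time stands still between calls to the robot, and variables do not carry over. Pictures are saved under pics/ and viewed, at most 10 in all, crops included, and the job is handed in when it is done.

```bash
ls; mkdir -p pics; python3 - <<'E'
from cell import sensors, vision
import cv2
for n in("scene","top"):
    c=vision.get_calibration(n); print(n,c)
    im=vision.grab_frame(n); cv2.imwrite(f"pics/{n}0.png",im[:,:,::-1])
print(sensors.get_obs())
E
```

```text
pics
scene {'vfov': 52.83097696313039, 'cx': 258.40081018286014, 'cy': 192.19913955739733, 'view': array([[-0.51516139,  0.85703111,  0.01031615,  0.23379102],
       [-0.47336201, -0.2945307 ,  0.8301687 ,  0.11818912],
       [ 0.71451882,  0.42278759,  0.55741681, -1.8860642 ],
       [ 0.        ,  0.        ,  0.        ,  1.        ]])}
top {'vfov': 44.58009193525117, 'cx': 255.0599388952952, 'cy': 192.5916239775012, 'view': array([[ 0.02759257, -0.99961442,  0.00310754,  0.01479081],
       [ 0.98497863,  0.02771842,  0.17043706, -0.51243276],
       [-0.17045748, -0.00164193,  0.98536366, -1.60464636],
       [ 0.        ,  0.        ,  0.        ,  1.        ]])}
{'time_s': 0.1, 'qpos': array([-8.04498467e+01,  1.26695799e+01,  8.75178265e+01,  3.13042577e-05,
        7.99119687e+01, -7.22460849e+00]), 'joint_velocities': array([ 0.03502197, -0.13372525, -0.14838556,  0.07633778,  0.05023431,
        0.02438442]), 'tau': array([ 2.00856965e-03, -4.95947206e+01, -3.88519263e+01,  7.03254528e-02,
        5.15544042e-02, -2.94257120e-05]), 'position': array([ 0.18028907, -0.59785238,  0.2215718 ]), 'ee_rot': array([-1.79901418e+02, -1.25279165e-02,  1.67747455e+01]), 'ft_force': array([-0.26362702, -0.03551545, -1.35523758]), 'ft_torque': array([ 0.03842553, -0.02768325,  0.0175475 ]), 'gripper_force': 0.0, 'width': 0.08704269490521116}
```

View pics/top0.png

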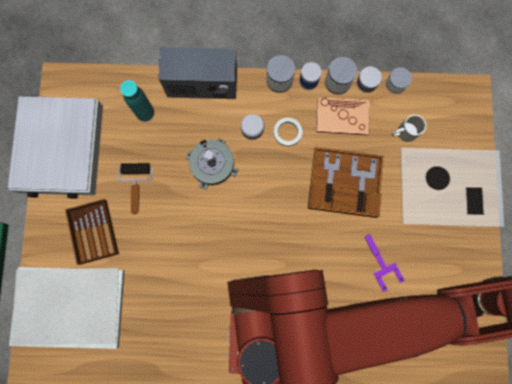

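View pics/scene0.png

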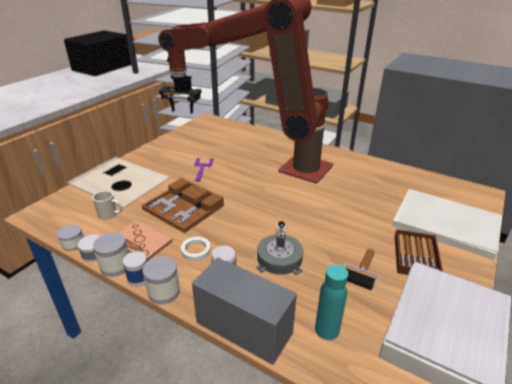

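```bash
cat > h.py <<'E'
import numpy as np, cv2
from cell import sensors, vision
def cal(n):
    c=vision.get_calibration(n); f=192/np.tan(np.radians(c['vfov']/2)); return c,f
def ray(n,u,v):
    c,f=cal(n); V=c['view']; d=np.array([(u-c['cx'])/f,-(v-c['cy'])/f,-1]); R=V[:3,:3]
    return -R.T@V[:3,3], R.T@d
def plane(n,u,v,z):
    o,d=ray(n,u,v); return (o+d*(z-o[2])/d[2])
def proj(n,p):
    c,f=cal(n); q=c['view'][:3,:3]@np.array(p)+c['view'][:3,3]; return np.array([c['cx']+f*q[0]/-q[2],c['cy']-f*q[1]/-q[2]])
def crop(im,x0,y0,w,h,s):
    return cv2.resize(im[y0:y0+h,x0:x0+w,::-1],None,fx=s,fy=s,interpolation=cv2.INTER_CUBIC)
E
python3 - <<'E'
from h import *
t=vision.grab_frame("top"); s=vision.grab_frame("scene")
a=crop(t,180,130,66,66,6); b=crop(t,300,140,66+24,66,4.4)[:,:396]
b=crop(t,304,144,84,75,4.7)
c=crop(s,245,215,66,66,6)
W=np.zeros((600,796,3),np.uint8); 
a=a[:,:396];W[:396,:396]=a; b=crop(t,304,144,80,76,5); W[:380,396:796]=b
d=crop(s,245,215,66,66,3); W[398:596,:198]=d
d=crop(s,140,175,90,50,4); W[398:598,396:756]=d
cv2.imwrite("pics/c1.png",W)
print(plane("top",212,162,.046),plane("top",363,162,.02),plane("top",361,207,.02))
for uv in((316,149),(383,157),(380,216),(309,207)): print(plane("top",*uv,.024))
E
```

```text
[0.61747743 0.18510262 0.046     ] [ 0.6391411  -0.35788003  0.02      ] [ 0.474595   -0.34884556  0.02      ]
[ 0.68169976 -0.18717814  0.024     ]
[ 0.65876019 -0.42946366  0.024     ]
[ 0.44374402 -0.41477936  0.024     ]
[ 0.46883151 -0.16350788  0.024     ]
```

View pics/c1.png

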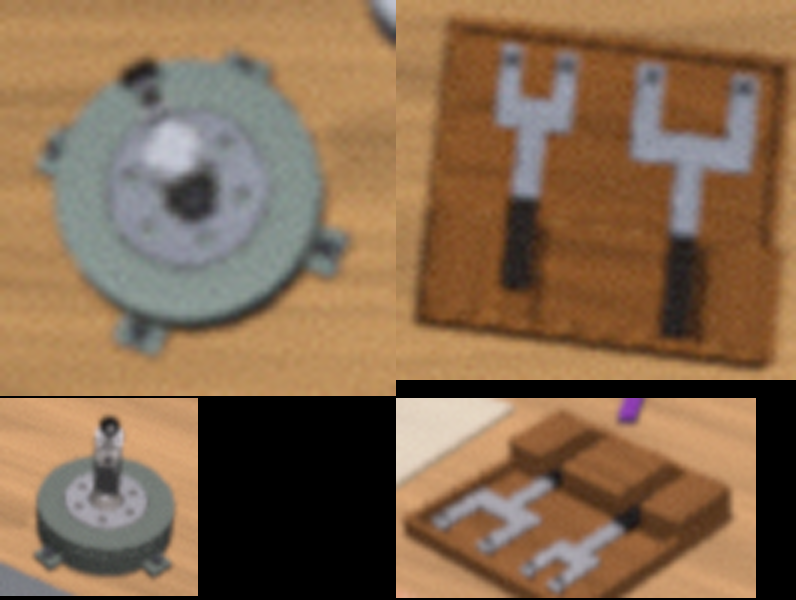

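```bash
python3 - <<'E'
from h import *
ims=[vision.grab_frame("top").astype(float) for _ in range(6)]; t=np.mean(ims,0)
s=np.mean([vision.grab_frame("scene").astype(float) for _ in range(4)],0)
np.savez("avg0.npz",t=t,s=s)
hsv=cv2.cvtColor(t.astype(np.uint8),cv2.COLOR_RGB2HSV)
for (x,y) in((195,150),(215,178),(212,163),(363,170),(200,155),(220,150),(190,180)): print((x,y),hsv[y,x],t[y,x].astype(int))
# pins by local dark centroid in a window
g=t.mean(2)
def dark(u,v,r=3):
    ui,vi=int(round(u)),int(round(v)); w=g[vi-r:vi+r+1,ui-r:ui+r+1]
    k=np.clip(np.percentile(w,60)-w,0,None)
    yy,xx=np.mgrid[vi-r:vi+r+1,ui-r:ui+r+1]; k[((xx-u)**2+(yy-v)**2)>r*r+1]=0
    return (xx*k).sum()/k.sum(),(yy*k).sum()/k.sum()
P=[]
for u,v in((355.0,159),(373.0,161.4)):
    for _ in range(2): u,v=dark(u,v,2)
    p=plane("top",u,v,.022);P.append(p);print("pin",u,v,p)
print("dist",np.linalg.norm(P[0]-P[1]),"mid",(P[0]+P[1])/2)
H=[]
for a,b in((226,141),(243,192),(202,238),(147,222),(130,172)):
    u,v=180+a/6-.4,130+b/6-.4
    for _ in range(2): u,v=dark(u,v,2)
    p=plane("top",u,v,.046);H.append(p);print("hole",u,v,p)
H=np.array(H)
from scipy.optimize import least_squares
f=lambda q:(H[:,:2]-q[:2]-.034*np.c_[np.cos(q[2]+q[3:].repeat(1)[0]*0+ -np.arange(5)*np.pi/3),np.sin(q[2]-np.arange(5)*np.pi/3)]).ravel()
r=least_squares(f,[.617,.185,-.5,0]);print("ring",r.x[:2],np.degrees(r.x[2]),r.fun.round(4))
E
```

```text
(195, 150) [ 81  24 141] [128 141 137]
(215, 178) [ 80  21 147] [135 147 143]
(212, 163) [120  25  62] [56 56 62]
(363, 170) [ 10  89 126] [126  96  82]
(200, 155) [112  25 151] [136 140 151]
(220, 150) [ 87  19 134] [124 134 133]
(190, 180) [ 16 126 178] [178 136  90]
pin 355.2852154392966 158.99856581654925 [ 0.6489992  -0.32964782  0.022     ]
pin 372.75178599777746 161.18129861882838 [ 0.64268252 -0.39268681  0.022     ]
dist 0.063354679310162 mid [ 0.64584086 -0.36116732  0.022     ]
hole 217.09676591375768 153.0148015058179 [0.65086002 0.16835943 0.046     ]
hole 219.79286208753174 161.91131451426818 [0.61858567 0.15743303 0.046     ]
hole 213.35819680472167 168.70469115701638 [0.59323231 0.17923474 0.046     ]
hole 204.16036193175623 167.13681456448273 [0.59799969 0.21208615 0.046     ]
hole 201.32864260117123 158.69539375928676 [0.6284626  0.22357474 0.046     ]
ring [0.62418581 0.19054986] -39.22238806127901 [ 0.0003 -0.0007 -0.0002  0.0004  0.0008  0.0007  0.0002  0.     -0.0012
 -0.0005]
```

```bash
python3 - <<'E'
from h import *
t=np.load("avg0.npz")['t']; hsv=cv2.cvtColor(t.astype(np.uint8),cv2.COLOR_RGB2HSV)
c,f=cal("top")
# table: saturated wood vs grey floor; far edge rows and left edge cols
sat=cv2.GaussianBlur(hsv[:,:,1].astype(float),(0,0),1)
E=[]
for u in list(range(48,156,4))+list(range(240,262,4))+list(range(415,490,4)):
    col=sat[50:90,u]; g=np.diff(col); i=g.argmax(); 
    if 0<i<38:
        a=g[i-1:i+2]; E.append((u,50+i+.5+0.5*(a[0]-a[2])/(a[0]-2*a[1]+a[2])))
E=np.array(E)
def und(p,k):
    x=(p-[c['cx'],c['cy']])/f; r2=(x**2).sum(1)
    K=np.array([[f,0,c['cx']],[0,f,c['cy']],[0,0,1]])
    return cv2.undistortPoints(p.reshape(-1,1,2).astype(float),K,np.array([k,0,0,0,0.]),P=K)[:,0]
P=np.array([[355.28,159.0],[372.75,161.18]])
# tray corners by mask
m=((hsv[:,:,2]<125)&(hsv[:,:,1]>95)).astype(np.uint8); m[:,:300]=0;m[:,400:]=0;m[:140]=0;m[225:]=0
m=cv2.morphologyEx(m,cv2.MORPH_CLOSE,np.ones((9,9))); cs=max(cv2.findContours(m,0,1)[0],key=cv2.contourArea)
T=cv2.boxPoints(cv2.minAreaRect(cs)); print("tray box",T.round(1).tolist())
for k in(0,-.1,-.2,-.3,-.4,-.5):
    e=und(E,k); q=np.polyfit(e[:,0],e[:,1],1); res=e[:,1]-np.polyval(q,e[:,0]); bow=np.polyfit(e[:,0]-255,e[:,1],2)[0]
    p=[plane("top",*x,.022) for x in und(P,k)]; d=[plane("top",*x,.024) for x in und(T,k)]
    print(k,"rms",res.std().round(3),"bow",bow*200**2,"pins",np.linalg.norm(p[0]-p[1]).round(4),((p[0]+p[1])/2).round(4),"tray",[np.linalg.norm(d[i]-d[i-1]).round(3) for i in(0,1)],np.mean(d,0).round(4))
E
```

```text
tray box [[306.8999938964844, 209.1999969482422], [314.29998779296875, 147.6999969482422], [384.20001220703125, 156.10000610351562], [376.79998779296875, 217.60000610351562]]
0 rms 0.097 bow -0.0462328231167462 pins 0.0634 [ 0.6458 -0.3612  0.022 ] tray [np.float64(0.248), np.float64(0.227)] [ 0.5618 -0.2936  0.024 ]
-0.1 rms 0.882 bow -2.454822457911773 pins 0.0644 [ 0.6466 -0.3636  0.022 ] tray [np.float64(0.251), np.float64(0.227)] [ 0.5621 -0.2956  0.024 ]
-0.2 rms 1.99 bow -5.170897444830063 pins 0.0655 [ 0.6475 -0.3661  0.022 ] tray [np.float64(0.254), np.float64(0.228)] [ 0.5623 -0.2976  0.024 ]
-0.3 rms 3.512 bow -8.328695899538666 pins 0.0667 [ 0.6483 -0.3687  0.022 ] tray [np.float64(0.257), np.float64(0.229)] [ 0.5626 -0.2998  0.024 ]
-0.4 rms 5.83 bow -12.193347042332153 pins 0.068 [ 0.6492 -0.3714  0.022 ] tray [np.float64(0.261), np.float64(0.229)] [ 0.5629 -0.302   0.024 ]
-0.5 rms 10.239 bow -17.370073426909162 pins 0.0693 [ 0.6501 -0.3743  0.022 ] tray [np.float64(0.264), np.float64(0.23)] [ 0.5633 -0.3044  0.024 ]
```

```bash
cat >> h.py <<'E'
from scipy.spatial.transform import Rotation as Rn
def go(p,yaw):
    "row for tool-down pose p (TCP), yaw deg, from present measured pose"
    o=sensors.get_obs(); R0=Rn.from_euler('xyz',o['ee_rot'],degrees=True); R1=Rn.from_euler('xyz',[180,0,yaw],degrees=True)
    print("row",(R0.inv()*R1).as_rotvec().round(4).tolist(),(100*R0.inv().apply(np.array(p)-o['position'])).round(2).tolist())
E
python3 - <<'E'
from h import *
go([.5525,-.351,.13],-5.6)
E
```

```text
row [0.0001, 0.0, 0.3906] [42.77, -12.95, 9.26]
```

```bash
python3 -m inch '[[[0,0,0.39,42.8,-13,4,5],[0,0,0.39,42.8,-13,4,5],[0,0,0.39,42.8,-13,4,5],[0,0,0.39,42.8,-13,4,5],[0,0,0.39,42.8,-13,6,5],[0,0,0.39,42.8,-13,9.2,5],[0,0,0.39,42.8,-13,9.2,5],[0,0,0.39,42.8,-13,9.2,5]]]' 50; python3 -m inch '[[[0,0,0,0,0,0,5],[0,0,0,0,0,0,5]]]'; python3 - <<'E'
from h import *
go([.5525,-.351,.06],-5.6)
t=vision.grab_frame("top");s=vision.grab_frame("scene")
W=np.zeros((600,800,3),np.uint8); W[:400,:400]=crop(t,300,130,100,100,4); W[:400,400:]=crop(s,130,140,100,100,4);cv2.imwrite("pics/c2.png",W)
E
```

```text
time_s: 1.5
position: [0.5049, -0.3821, 0.1498]
ee_rot: [180.0, -0.0, -5.6]
ft_force: [0.8, -1.0, 0.1]
width: 0.0501
gripper_force: 0.0
time_s: 1.7
position: [0.5037, -0.3822, 0.1493]
ee_rot: [-180.0, 0.1, -5.4]
ft_force: [0.1, -0.8, 0.8]
width: 0.0502
gripper_force: 0.0
row [-0.0005, 0.0014, 0.0033] [4.58, -3.56, 8.92]
```

View pics/c2.png

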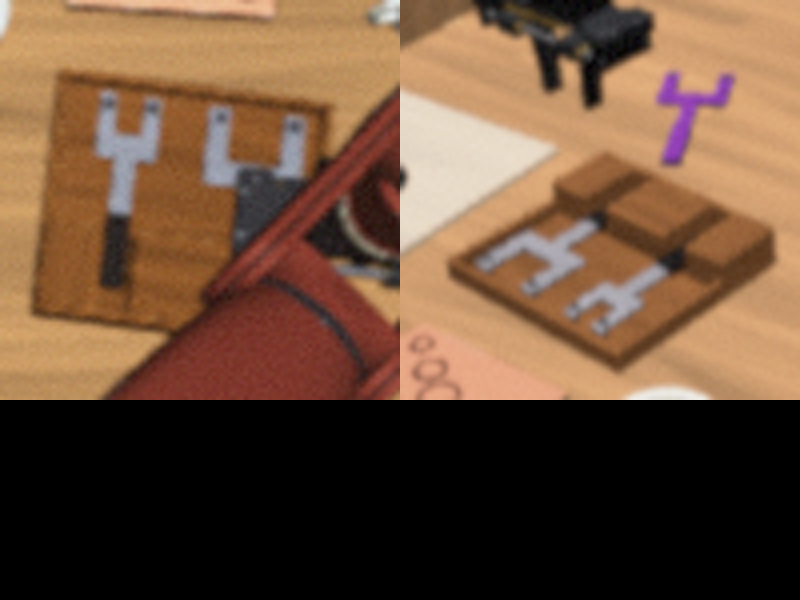

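```bash
python3 -m inch '[[[0,0,0,4.6,-3.6,4,5],[0,0,0,4.6,-3.6,8,5],[0,0,0,4.6,-3.6,8,5],[0,0,0,4.6,-3.6,8,5]]]'; python3 - <<'E'
from h import *
print(proj("scene",[.5037,-.382,.149]))
go([.5525,-.351,.0095],-5.6)
s=vision.grab_frame("scene")
W=crop(s,150,160,80,60,8);cv2.imwrite("pics/c3.png",W)
for p in([.5525,-.351,.0185],[.644,-.36,.022]): print((proj("scene",p)-[150,160])*8)
E
```

```text
time_s: 2.2
position: [0.5507, -0.3524, 0.0689]
ee_rot: [-179.9, 0.2, -5.6]
ft_force: [0.2, -0.4, 0.3]
width: 0.0499
gripper_force: 0.0
[173.72066185 164.26604875]
row [-0.0014, 0.003, -0.0006] [0.18, -0.15, 5.94]
[200.21827864 304.28721727]
[ 64.91539843 380.74025463]
```

View pics/c3.png

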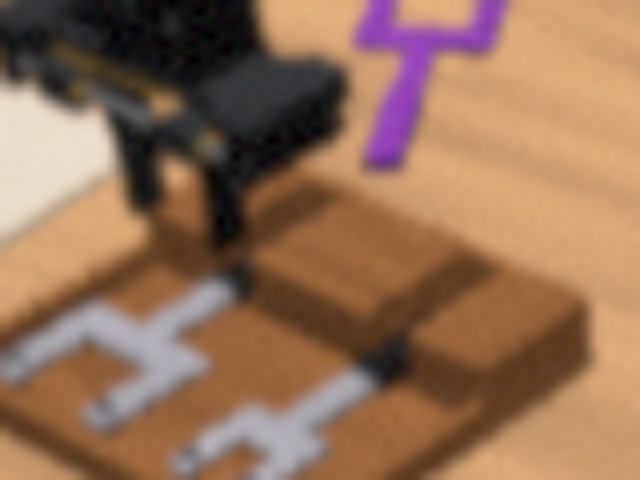

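```bash
python3 -m inch '[[[0,0,0,0.15,-0.15,3,5],[0,0,0,0.15,-0.15,5,5],[0,0,0,0.15,-0.15,5.8,5],[0,0,0,0.15,-0.15,5.8,5],[0,0,0,0.15,-0.15,5.8,0],[0,0,0,0.15,-0.15,5.8,0],[0,0,0,0.15,-0.15,5.8,0],[0,0,0,0.15,-0.15,5.8,0]]]' 55
```

```text
time_s: 3.05
position: [0.5547, -0.3509, 0.0129]
ee_rot: [180.0, -0.1, -5.6]
ft_force: [-0.9, 0.7, 0.6]
width: 0.026
gripper_force: 0.0
```

```bash
python3 -m inch '[[[0,0,0,0,0,0.1,0],[0,0,0,0,0,0.1,0],[0,0,0,0,0,0.1,0],[0,0,0,0,0,0.1,0]]]' 55
```

```text
time_s: 3.45
position: [0.5546, -0.3512, 0.0117]
ee_rot: [179.9, -0.1, -5.6]
ft_force: [-0.7, -1.8, 5.7]
width: 0.0173
gripper_force: 55.0
```

```bash
python3 -m inch '[[[0,0,0,0,0,-2,0],[0,0,0,0,0,-5,0],[0,0,0,0,0,-8,0],[0,0,0,0,0,-11,0],[0,0,0,0,0,-11,0],[0,0,0,0,0,-11,0]]]'; python3 - <<'E'
from h import *
go([.4968,.0343,.12],50.8)
E
```

```text
time_s: 4.05
position: [0.5539, -0.3501, 0.1199]
ee_rot: [-180.0, 0.0, -5.6]
ft_force: [0.2, 0.8, -4.2]
width: 0.0172
gripper_force: 55.0
row [-0.0009, 0.0003, -0.9836] [-9.41, -37.71, 0.02]
```

```bash
python3 -m inch '[[[0,0,-0.12,-1.2,-4.7,0,0],[0,0,-0.25,-2.4,-9.4,0,0],[0,0,-0.37,-3.6,-14.1,0,0],[0,0,-0.49,-4.8,-18.8,0,0],[0,0,-0.61,-6,-23.5,0,0],[0,0,-0.74,-7.2,-28.2,0,0],[0,0,-0.86,-8.4,-33,0,0],[0,0,-0.983,-9.4,-37.7,0,0]]]';  python3 -m inch '[[[0,0,0,0,0,0,0],[0,0,0,0,0,0,0],[0,0,0,0,0,0,0]]]'; python3 - <<'E'
from h import *
go([.4968,.0343,.12],50.8)
t=np.mean([vision.grab_frame("top").astype(float) for _ in range(3)],0).astype(np.uint8);s=vision.grab_frame("scene")
np.savez("a1.npz",t=t,s=s)
W=np.zeros((600,800,3),np.uint8); W[:600,:400]=crop(t,180,130,80,120,5); W[:400,400:]=crop(s,200,150,100,100,4);cv2.imwrite("pics/c4.png",W)
o=sensors.get_obs();y=np.radians(50.8);x=np.array([np.cos(y),np.sin(y),0]);yy=np.array([-x[1],x[0],0])
for sg in(1,-1):
    p=o['position']+.0915*x+sg*.034*yy+[0,0,.0103]; print(((proj("top",p)-[180,130])*5+2).round(),((proj("scene",p)-[200,150])*4+[400,0]).round())
E
```

```text
time_s: 4.85
position: [0.4942, 0.0359, 0.1179]
ee_rot: [-179.7, 0.2, 51.0]
ft_force: [1.7, 0.3, -3.1]
width: 0.017
gripper_force: 55.0
time_s: 5.15
position: [0.4963, 0.0331, 0.1193]
ee_rot: [-179.9, 0.1, 50.7]
ft_force: [-0.2, 0.7, -3.3]
width: 0.0169
gripper_force: 55.0
row [-0.002, 0.0019, -0.0019] [0.12, -0.03, -0.07]
[235. 264.] [712. 236.]
[302. 189.] [640. 251.]
```

View pics/c4.png

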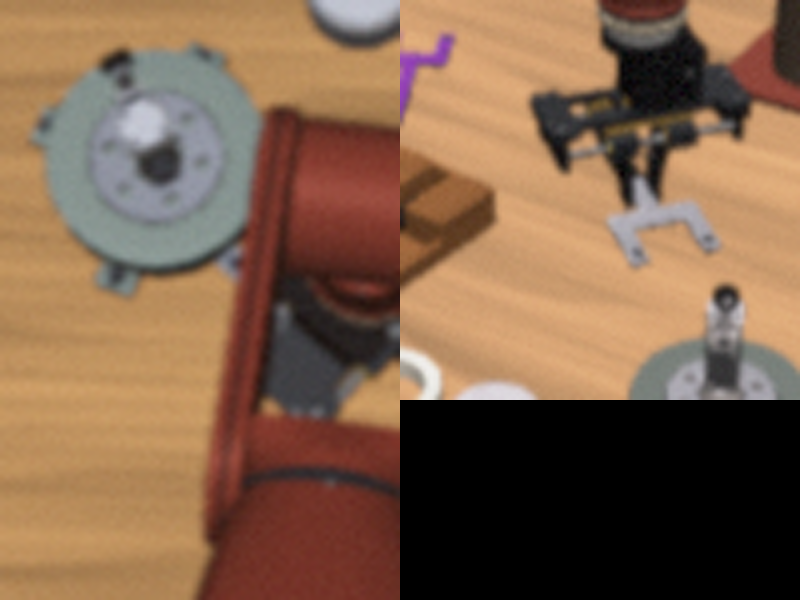

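```bash
cat >> h.py <<'E'
def dark(im,u,v,r=2,n=3):
    g=cv2.resize(im.astype(np.float32).mean(2),None,fx=8,fy=8,interpolation=cv2.INTER_CUBIC)
    for _ in range(n):
        ui,vi=int((u+.5)*8),int((v+.5)*8); R=r*8
        w=g[vi-R:vi+R+1,ui-R:ui+R+1]; yy,xx=np.mgrid[-R:R+1,-R:R+1]; disk=xx**2+yy**2<=R*R
        k=np.clip(np.percentile(w[disk],35)-w,0,None)*disk
        u=(ui+(xx*k).sum()/k.sum())/8-.5; v=(vi+(yy*k).sum()/k.sum())/8-.5
    return np.array([u,v])
E
python3 - <<'E'
from h import *
d=np.load("a1.npz");t=d['t'];s=np.mean([vision.grab_frame("scene").astype(float) for _ in range(4)],0)
o=sensors.get_obs();y=np.radians(50.8);x=np.array([np.cos(y),np.sin(y),0]);yy=np.array([-x[1],x[0],0])
for sg,i in((1,(712,242)),(-1,(638,257))):
    p=o['position']+.092*x+sg*.034*yy+[0,0,.0103]
    m=dark(s,200+(i[0]-402)/4,150+(i[1]-2)/4); print("scene pin",m,"pred",proj("scene",p))
m=dark(t,180+233/5,130+260/5);print("top pin_a",m,"pred",proj("top",o['position']+.092*x+.034*yy+[0,0,.0103]))
c=np.array([.6242,.1905,.046]); S0=np.load("avg0.npz")['s']
for a in range(6):
    an=np.radians(-39.2+60*a); p=c+.034*np.array([np.cos(an),np.sin(an),0]); q=proj("scene",p); print("hole",a,q.round(2),(dark(S0,*q,r=2)-q).round(2),(dark(np.load("avg0.npz")['t'],*proj("top",p))-proj("top",p)).round(2))
E
```

```text
scene pin [276.55350412 209.12934363] pred [278.1138773  209.09316577]
scene pin [259.03332056 212.85750724] pred [260.24028679 212.82116975]
top pin_a [229.24616514 182.04943552] pred [226.32389603 182.23669185]
hole 0 [271.24 250.97] [-0.45 -0.45] [ 0.06 -0.11]
hole 1 [279.1  255.47] [-0.49 -0.49] [-1.86 -2.54]
hole 2 [288.34 253.2 ] [-0.5  -0.68] [-0.    0.16]
hole 3 [289.46 246.59] [-0.75 -0.56] [-0.07 -0.13]
hole 4 [281.67 242.33] [-1.02  1.12] [-0.19 -0.  ]
hole 5 [272.7  244.45] [-0.76 -0.46] [-0.18 -0.09]
```

```bash
python3 -m inch '[[[0,0,0,2,0,2,0],[0,0,0,4,0,4,0],[0,0,0,6.5,0,6.1,0],[0,0,0,6.5,0,6.1,0],[0,0,0,6.5,0,6.1,0],[0,0,0,6.5,0,6.1,0]]]'; python3 - <<'E'
from h import *
go([.5376,.0843,.058],50.8)
t=np.mean([vision.grab_frame("top").astype(float) for _ in range(4)],0);s=np.mean([vision.grab_frame("scene").astype(float) for _ in range(4)],0)
np.savez("a2.npz",t=t,s=s);o=sensors.get_obs();print(o['position'],o['ee_rot'])
W=np.zeros((480,800,3),np.uint8); W[:,:400]=crop(t.astype(np.uint8),190,135,50,60,8); W[:,400:]=crop(s.astype(np.uint8),250,205,50,60,8);cv2.imwrite("pics/c5.png",W)
y=np.radians(o['ee_rot'][2]);x=np.array([np.cos(y),np.sin(y),0]);yy=np.array([-x[1],x[0],0])
for sg in(1,-1):
    p=o['position']+.092*x+sg*.034*yy+[0,0,.0103]; print(((proj("top",p)-[190,135]+.5)*8).round(),((proj("scene",p)-[250,205]+.5)*8+[400,0]).round())
E
```

```text
time_s: 6.15
position: [0.5386, 0.0836, 0.0607]
ee_rot: [180.0, -0.0, 50.7]
ft_force: [-0.3, 0.8, -2.3]
width: 0.0168
gripper_force: 55.0
row [0.0008, -0.0003, -0.0011] [-0.01, -0.12, 0.27]
[0.53851899 0.08388553 0.06041067] [ 1.79969306e+02 -2.74236697e-02  5.07338252e+01]
[190. 312.] [680. 231.]
[293. 198.] [536. 263.]
```

View pics/c5.png

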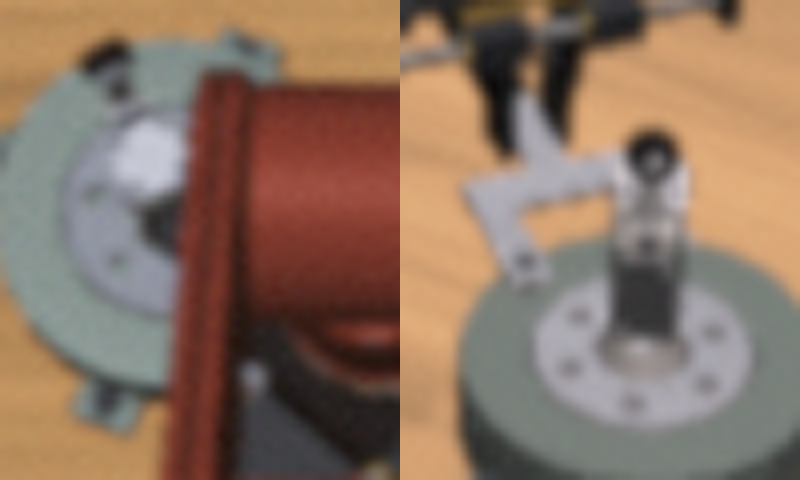

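```bash
python3 - <<'E'
from h import *
d=np.load("a2.npz");s=d['s'];o=sensors.get_obs()
y=np.radians(50.75);x=np.array([np.cos(y),np.sin(y),0]);yy=np.array([-x[1],x[0],0]);P0=np.array([.5385,.0839,.0604])
p=P0+.092*x-.034*yy+[0,0,.0103];q=proj("scene",p)
for r in(1.5,2,2.5): print("pin_b off",dark(s,250+526/8-50-.5+0,205+262/8-.5,r)-q if 0 else dark(s,250+126/8-.5,205+262/8-.5,r)-q)
c=np.array([.6242,.1905,.046])
for a in(0,1,2,3,5):
    an=np.radians(-39.2+60*a); h=proj("scene",c+.034*np.array([np.cos(an),np.sin(an),0])); print(a,[(dark(s,*(h-.5),r)-h).round(2).tolist() for r in(1.5,2,2.5)])
J=np.array([proj("scene",p+.001*e)-q for e in(x,yy,[0,0,1])]).T; print("J px/mm (spanner x,y,z)",J)
# fork plate mask: steel colour, print min-area rect direction of prong b
E
```

```text
Traceback (most recent call last):
  File "h.py", line 23, in dark
    w=g[vi-R:vi+R+1,ui-R:ui+R+1]; yy,xx=np.mgrid[-R:R+1,-R:R+1]; disk=xx**2+yy**2<=R*R
      ~^^^^^^^^^^^^^^^^^^^^^^^^^
TypeError: slice indices must be integers or None or have an __index__ method
```

```bash
sed -i 's/R=r\*8/R=int(r*8)/' h.py; python3 - <<'E'
from h import *
d=np.load("a2.npz");s=d['s']
y=np.radians(50.75);x=np.array([np.cos(y),np.sin(y),0]);yy=np.array([-x[1],x[0],0]);P0=np.array([.5385,.0839,.0604])
p=P0+.092*x-.034*yy+[0,0,.0103];q=proj("scene",p)
for r in(1.5,2,2.5): print("pin_b off",dark(s,250+126/8-.5,205+262/8-.5,r)-q)
c=np.array([.6242,.1905,.046])
for a in(0,1,2,3,5):
    an=np.radians(-39.2+60*a); h=proj("scene",c+.034*np.array([np.cos(an),np.sin(an),0])); print(a,[(dark(s,*(h-.5),r)-h).round(2).tolist() for r in(1.5,2,2.5)])
print("J px/mm (spanner x,y,z)",np.array([proj("scene",p+.001*e)-q for e in(x,yy,np.array([0,0,1]))]).T)
E
```

```text
pin_b off [-1.31121268 -0.26945636]
pin_b off [-1.29939756 -0.24733266]
pin_b off [-1.28540475 -0.11267772]
0 [[-0.48, -0.48], [-0.47, -0.48], [-0.48, -0.48]]
1 [[-0.43, -0.52], [-0.44, -0.51], [-0.47, -0.41]]
2 [[-0.52, -0.69], [-0.52, -0.68], [-0.55, -0.68]]
3 [[-0.8, -0.52], [-0.78, -0.52], [-0.78, -0.51]]
5 [[-0.75, -0.47], [-0.76, -0.47], [-0.78, -0.47]]
J px/mm (spanner x,y,z) [[ 0.1017932   0.26870405  0.00631186]
 [ 0.17793319 -0.0613897  -0.21991702]]
```

```bash
python3 -m inch '[[[0,0,0,0,-0.34,0.2,0],[0,0,0,0.5,-0.34,0.2,0],[0,0,0,1,-0.34,0.2,0],[0,0,0,1.5,-0.34,0.2,0],[0,0,0,2,-0.34,0.2,0],[0,0,0,2.5,-0.34,0.2,0],[0,0,0,2.5,-0.34,0.2,0]]]';  python3 -m inch '[[[0,0,0,0.5,0,0,0],[0,0,0,1,0,0,0],[0,0,0,1.5,0,0,0],[0,0,0,2,0,0,0],[0,0,0,2,0,0,0],[0,0,0,2,0,0,0]]]'; python3 - <<'E'
from h import *
t=np.mean([vision.grab_frame("top").astype(float) for _ in range(4)],0);s=np.mean([vision.grab_frame("scene").astype(float) for _ in range(4)],0)
np.savez("a3.npz",t=t,s=s);o=sensors.get_obs();print(o['position'],o['ee_rot'],o['ft_force'])
W=np.zeros((480,800,3),np.uint8); W[:,:400]=crop(t.astype(np.uint8),190,135,50,60,8); W[:,400:]=crop(s.astype(np.uint8),250,205,50,60,8);cv2.imwrite("pics/c6.png",W)
y=np.radians(o['ee_rot'][2]);x=np.array([np.cos(y),np.sin(y),0]);yy=np.array([-x[1],x[0],0])
print("rel ring: along",(o['position']-[.6242,.1905,0])@x,"lat",(o['position']-[.6242,.1905,0])@yy)
for sg in(1,-1):
    p=np.array([.6242,.1905,.046])+sg*.034*yy; q=p+[0,0,.0223];print("hole/pin target",((proj("scene",p)+[-.58,-.53]-[250,205]+.5)*8+[400,0]).round(),((proj("scene",q)+[-.58,-.53]-[250,205]+.5)*8+[400,0]).round())
E
```

```text
time_s: 7.25
position: [0.5521, 0.1062, 0.0581]
ee_rot: [180.0, -0.0, 50.8]
ft_force: [-0.9, 0.0, -3.1]
width: 0.017
gripper_force: 55.0
time_s: 7.85
position: [0.5641, 0.1212, 0.0579]
ee_rot: [-180.0, 0.0, 50.8]
ft_force: [-1.8, 0.5, -3.5]
width: 0.0172
gripper_force: 55.0
[0.56416103 0.12097966 0.05801031] [1.79997681e+02 1.78311125e-04 5.07462738e+01] [-0.08409908 -0.57176457 -3.15384135]
rel ring: along -0.09182318007683407 lat 0.0025018796321091288
hole/pin target [715. 332.] [718. 294.]
hole/pin target [569. 367.] [571. 328.]
```

View pics/c6.png

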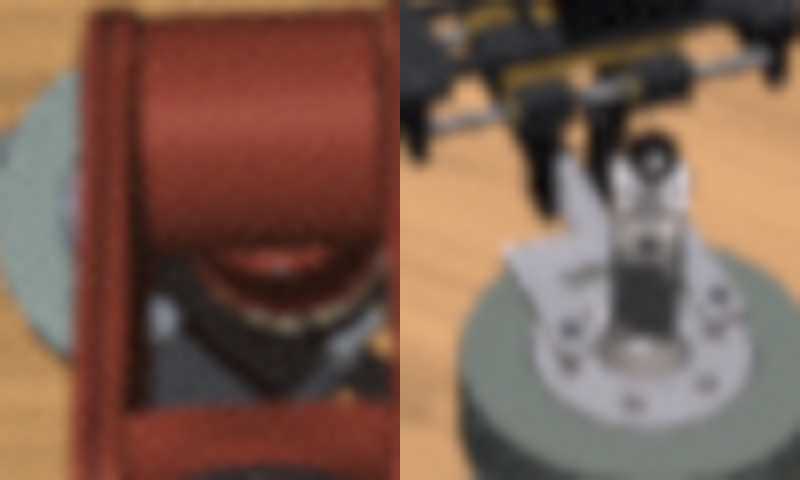

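```bash
python3 -m inch '[[[0,0,0,0,0,0.3,0],[0,0,0,0,0,0.5,0],[0,0,0,0,0,0.7,0],[0,0,0,0,0,0.9,0],[0,0,0,0,0,0.9,0]]]'; python3 -m inch '[[[0,0,0,0,0,0.2,0],[0,0,0,0,0,0.4,0],[0,0,0,0,0,0.6,0],[0,0,0,0,0,0.6,0],[0,0,0,0,0,0.6,0]]]'
```

```text
time_s: 8.75
position: [0.5638, 0.121, 0.0484]
ee_rot: [-180.0, 0.0, 50.8]
ft_force: [0.1, -0.1, -3.0]
width: 0.0173
gripper_force: 55.0
time_s: 9.25
position: [0.5646, 0.1209, 0.0444]
ee_rot: [180.0, -0.0, 50.8]
ft_force: [-4.8, -2.1, 7.7]
width: 0.0172
gripper_force: 59.2
```

```bash
python3 -m inch '[[[0,0,0,0,0,0,2],[0,0,0,0,0,0,3.5],[0,0,0,0,0,0,5],[0,0,0,0,0,0,5],[0,0,0,0,0,0,5],[0,0,0,0,0,0,5]]]' 50; python3 - <<'E'
from h import *
s=np.mean([vision.grab_frame("scene").astype(float) for _ in range(4)],0);o=sensors.get_obs();print(o['width'],o['position'],o['ft_force'])
y=np.radians(50.8);yy=np.array([-np.sin(y),np.cos(y),0])
for sg in(1,-1):
    q=np.array([.6242,.1905,.053])+sg*.034*yy;h=proj("scene",q)+[-.58,-.53]; print(h,dark(s,*h,2)-h)
E
```

```text
time_s: 9.85
position: [0.5634, 0.1213, 0.0424]
ee_rot: [-179.9, 0.0, 50.8]
ft_force: [0.4, -0.1, -0.3]
width: 0.0479
gripper_force: 0.0
0.04986295412240171 [0.56365478 0.12125499 0.04248202] [ 0.26824712  1.16796099 -0.07296061]
[288.98793453 244.53805711] [ 0.22557164 -0.33720868]
[270.71658238 248.91513662] [ 0.32126264 -0.26591559]
```

```bash
python3 -m inch '[[[0,0,0,-2,0,0,5],[0,0,0,-4,0,0,5],[0,0,0,-5.8,0,0.1,5],[0,0,0,-5.8,0,0.1,5],[0,0,0,-5.8,0,0.1,3.5],[0,0,0,-5.8,0,0.1,2],[0,0,0,-5.8,0,0.1,1],[0,0,0,-5.8,0,0.1,0]]]' 40; python3 -m inch '[[[0,0,0,0,0,0,0],[0,0,0,0,0,0,0],[0,0,0,0,0,0,0]]]'; python3 - <<'E'
from h import *
o=sensors.get_obs();y=np.radians(o['ee_rot'][2]);x=np.array([np.cos(y),np.sin(y),0]);yy=np.array([-x[1],x[0],0])
d=o['position']-[.6242,.1905,0];print(d@x,d@yy,o['ft_force'],o['ee_rot'])
for a in(4,8,12,16,20,24,28,32):
    r=np.radians(a);print(a,r.round(3),(15*(1-np.cos(r))).round(2),(-15*np.sin(r)).round(2))
E
```

```text
time_s: 10.85
position: [0.5279, 0.0766, 0.042]
ee_rot: [180.0, -0.0, 50.8]
ft_force: [0.2, -0.4, -0.9]
width: 0.0259
gripper_force: 0.0
time_s: 11.15
position: [0.5278, 0.0764, 0.042]
ee_rot: [180.0, -0.0, 50.8]
ft_force: [0.7, 1.3, -1.3]
width: 0.0215
gripper_force: 40.0
-0.1493935455253284 0.0024516667993090386 [ 0.72759434  1.32783102 -1.28683992] [ 1.79985349e+02 -3.13705084e-02  5.07518383e+01]
4 0.07 0.04 -1.05
8 0.14 0.15 -2.09
12 0.209 0.33 -3.12
16 0.279 0.58 -4.13
20 0.349 0.9 -5.13
24 0.419 1.3 -6.1
28 0.489 1.76 -7.04
32 0.559 2.28 -7.95
```

```bash
python3 -m inch '[[[0,0,0.035,0.01,-0.52,0,0],[0,0,0.07,0.04,-1.05,0,0],[0,0,0.105,0.08,-1.57,0,0],[0,0,0.14,0.15,-2.09,0,0],[0,0,0.175,0.23,-2.6,0,0],[0,0,0.209,0.33,-3.12,0,0]]]'
```

```text
time_s: 11.75
position: [0.5053, 0.0968, 0.042]
ee_rot: [179.9, 0.1, 38.7]
ft_force: [-0.1, -6.9, 0.9]
width: 0.0216
gripper_force: 40.0
```

```bash
python3 -m inch '[[[0,0,0.07,0.04,-1.05,0,0],[0,0,0.105,0.08,-1.57,0,0],[0,0,0.14,0.15,-2.09,0,0],[0,0,0.175,0.23,-2.6,0,0],[0,0,0.209,0.33,-3.12,0,0],[0,0,0.279,0.58,-4.13,0,0],[0,0,0.314,0.73,-4.63,0,0],[0,0,0.349,0.9,-5.13,0,0]]]'; python3 - <<'E'
from h import *
o=sensors.get_obs();y=np.radians(50.8);x=np.array([np.cos(y),np.sin(y),0]);yy=np.array([-x[1],x[0],0])
C=np.array([.6242,.1905,0])+.0025*yy; d=C-o['position'];print(np.hypot(*d[:2]),np.degrees(np.arctan2(d[1],d[0])),o['ee_rot'][2],o['ft_force'],o['ft_torque'])
E
```

```text
time_s: 12.55
position: [0.4802, 0.1427, 0.042]
ee_rot: [179.8, 0.1, 18.7]
ft_force: [1.6, -6.8, 0.2]
width: 0.0213
gripper_force: 40.0
0.15036323385278108 19.175565875728818 18.71970644692479 [ 1.60497611 -6.81356941  0.24913968] [-1.22908603 -0.24361621 -0.1221314 ]
```

```bash
python3 -m inch '[[[0,0,0.035,0.01,-0.52,0,0],[0,0,0.07,0.04,-1.05,0,0],[0,0,0.105,0.08,-1.57,0,0],[0,0,0.14,0.15,-2.09,0,0],[0,0,0.14,0.15,-2.09,0,0]]]';  python3 -m inch '[[[0,0,0.035,0.01,-0.52,0,0],[0,0,0.07,0.04,-1.05,0,0],[0,0,0.07,0.04,-1.05,0,0]]]'
```

```text
time_s: 13.05
position: [0.475, 0.1634, 0.042]
ee_rot: [179.9, 0.0, 10.7]
ft_force: [1.5, -5.9, 0.9]
width: 0.0214
gripper_force: 40.0
time_s: 13.35
position: [0.4735, 0.1737, 0.0419]
ee_rot: [179.9, 0.0, 6.7]
ft_force: [1.2, -5.2, 1.2]
width: 0.0215
gripper_force: 40.1
```

```bash
python3 -m inch '[[[0,0,0.035,0.01,-0.52,0,0],[0,0,0.07,0.04,-1.05,0,0],[0,0,0.07,0.04,-1.05,0,0]]]';  python3 -m inch '[[[0,0,0.035,0.01,-0.52,0,0],[0,0,0.035,0.01,-0.52,0,0]]]';python3 -m inch '[[[0,0,0.035,0.01,-0.52,0,0],[0,0,0.035,0.01,-0.52,0,0]]]'
```

```text
time_s: 13.65
position: [0.4727, 0.1841, 0.0419]
ee_rot: [179.9, 0.0, 2.7]
ft_force: [0.7, -5.3, 0.1]
width: 0.0213
gripper_force: 40.1
time_s: 13.85
position: [0.4726, 0.1892, 0.0419]
ee_rot: [179.9, 0.0, 0.7]
ft_force: [1.1, -5.8, 0.4]
width: 0.0213
gripper_force: 40.1
time_s: 14.05
position: [0.4727, 0.1944, 0.0419]
ee_rot: [179.9, -0.0, -1.3]
ft_force: [1.4, -5.4, -0.2]
width: 0.0214
gripper_force: 40.1
```

```bash
for i in 1 2 3; do python3 -m inch '[[[0,0,0.026,0.01,-0.39,0,0],[0,0,0.026,0.01,-0.39,0,0]]]'; done
```

```text
time_s: 14.25
position: [0.4728, 0.1977, 0.0419]
ee_rot: [179.8, 0.0, -2.8]
ft_force: [2.1, -7.8, 1.2]
width: 0.0217
gripper_force: 40.0
time_s: 14.45
position: [0.473, 0.1999, 0.0418]
ee_rot: [179.6, 0.0, -4.2]
ft_force: [-0.1, -14.9, 2.9]
width: 0.0213
gripper_force: 40.0
time_s: 14.65
position: [0.4731, 0.2019, 0.0416]
ee_rot: [179.4, 0.1, -5.6]
ft_force: [-0.6, -22.6, 5.3]
width: 0.0218
gripper_force: 40.3
```

```bash
python3 -m inch '[[[0,0,-0.02,0,0.35,0,0],[0,0,-0.04,0.0,0.6,0,0],[0,0,-0.04,0,0.6,0,0]]]'; python3 -m inch '[[[0,0,0,0,0,0,3],[0,0,0,0,0,0,5],[0,0,0,0,0,0,5],[0,0,0,0,0,0,5],[0,0,0,0,0,0,5],[0,0,0,0,0,0,5]]]'; python3 - <<'E'
from h import *
o=sensors.get_obs();y=np.radians(50.8);x=np.array([np.cos(y),np.sin(y),0]);yy=np.array([-x[1],x[0],0])
C=np.array([.6242,.1905,0])+.0025*yy; d=C-o['position'];print(C,np.hypot(*d[:2]),np.degrees(np.arctan2(d[1],d[0])),o['ee_rot'],o['ft_force'])
s=np.mean([vision.grab_frame("scene").astype(float) for _ in range(4)],0);np.savez("a4.npz",s=s)
cv2.imwrite("pics/c7.png",crop(s.astype(np.uint8),240,195,75,70,8))
E
```

```text
time_s: 14.95
position: [0.4729, 0.1987, 0.0419]
ee_rot: [179.8, 0.0, -3.4]
ft_force: [1.0, -9.4, 0.1]
width: 0.021
gripper_force: 40.0
time_s: 15.55
position: [0.4726, 0.2015, 0.042]
ee_rot: [-180.0, 0.0, -3.4]
ft_force: [-0.8, -0.2, -0.3]
width: 0.0493
gripper_force: 0.0
[0.62226264 0.19208007 0.        ] 0.14994061116739182 -3.620384759160223 [-1.79993541e+02  8.43698996e-03 -3.43183649e+00] [-0.77363405 -0.17765325 -0.31241207]
```

View pics/c7.png

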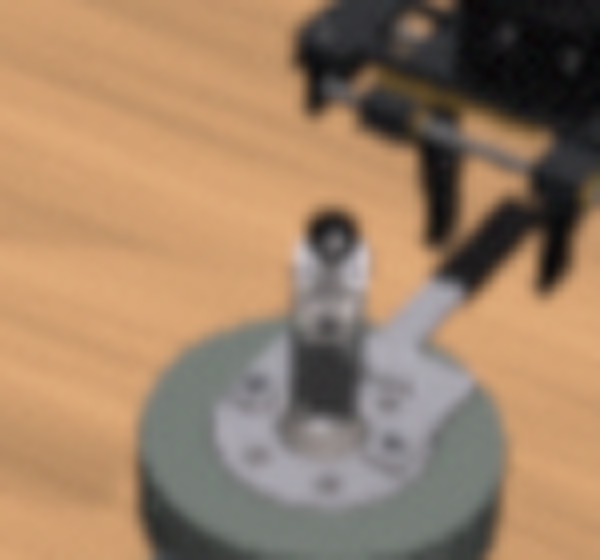

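```bash
python3 -m inch '[[[0,0,0,2,0,0,5],[0,0,0,4,0,0,5],[0,0,0,5.7,0,0,5],[0,0,0,5.7,0,0,5],[0,0,0,5.7,0,0,3],[0,0,0,5.7,0,0,1],[0,0,0,5.7,0,0,0],[0,0,0,5.7,0,0,0]]]' 58; python3 -m inch '[[[0,0,0,0,0,0,0],[0,0,0,0,0,0,0],[0,0,0,0,0,0,0],[0,0,0,0,0,0,0]]]'
```

```text
time_s: 16.55
position: [0.5289, 0.1977, 0.0419]
ee_rot: [180.0, 0.0, -3.4]
ft_force: [-1.9, -7.9, 0.3]
width: 0.0259
gripper_force: 3.9
time_s: 16.95
position: [0.5286, 0.1948, 0.0417]
ee_rot: [179.7, 0.1, -3.4]
ft_force: [-3.3, -12.0, 4.7]
width: 0.0168
gripper_force: 58.0
```

```bash
python3 -m inch '[[[0,0,0,0,0.3,0,0],[0,0,0,0,0.3,0,0]]]'; python3 -m inch '[[[0,0,0,0,0,-0.2,0],[0,0,0,0,0,-0.4,0],[0,0,0,0,0,-0.7,0],[0,0,0,0,0,-1.0,0]]]'; python3 -m inch '[[[0,0,0,0,0,-0.4,0],[0,0,0,0,0,-0.8,0],[0,0,0,0,0,-0.8,0]]]'; python3 - <<'E'
from h import *
print(sensors.get_obs()['position'],sensors.get_obs()['ft_force'])
s=np.mean([vision.grab_frame("scene").astype(float) for _ in range(4)],0);np.savez("a5.npz",s=s)
a=crop(np.load("a4.npz")['s'].astype(np.uint8),240,195,50,70,8)
cv2.imwrite("pics/c8.png",crop(s.astype(np.uint8),240,195,75,70,8))
E
```

```text
time_s: 17.15
position: [0.5286, 0.1938, 0.0418]
ee_rot: [179.9, 0.1, -3.4]
ft_force: [-3.6, -4.9, 2.3]
width: 0.0171
gripper_force: 58.1
time_s: 17.55
position: [0.5294, 0.1939, 0.051]
ee_rot: [179.9, -0.0, -3.4]
ft_force: [6.6, -6.3, -9.2]
width: 0.0172
gripper_force: 58.0
time_s: 17.85
position: [0.5308, 0.1938, 0.0597]
ee_rot: [179.9, -0.2, -3.4]
ft_force: [8.6, -6.3, -9.4]
width: 0.0169
gripper_force: 58.0
[0.53077662 0.19380348 0.05965248] [ 8.59081685 -6.3040478  -9.42556715]
```

View pics/c8.png

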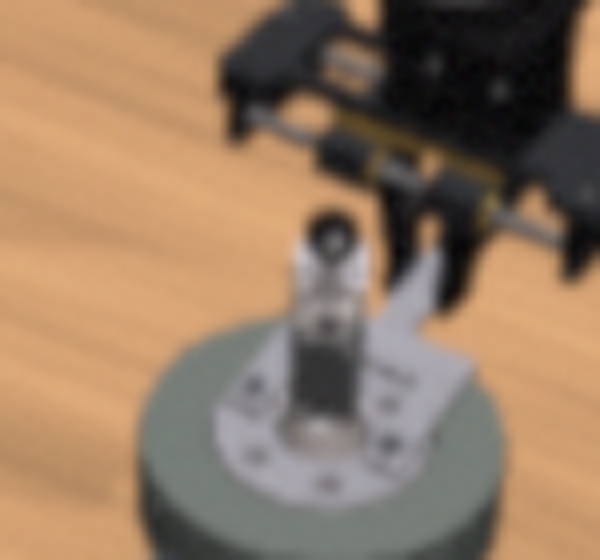

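```bash
python3 -m inch '[[[0,0,0,0,0.3,0.4,0],[0,0,0,0,0.4,0.8,0],[0,0,0,0,0.4,1.2,0],[0,0,0,0,0.4,1.6,0],[0,0,0,0,0.4,1.8,0],[0,0,0,0,0.4,1.8,0]]]'; python3 -m inch '[[[0,0,0,0,0,0,2.5],[0,0,0,0,0,0,3],[0,0,0,0,0,0,3],[0,0,0,0,0,0,3]]]'; python3 -m inch '[[[0,0,0,0,0,0,2],[0,0,0,0,0,0,0],[0,0,0,0,0,0,0],[0,0,0,0,0,0,0],[0,0,0,0,0,0,0],[0,0,0,0,0,0,0]]]' 58
```

```text
time_s: 18.65
position: [0.5288, 0.1915, 0.0426]
ee_rot: [-180.0, 0.1, -3.4]
ft_force: [-6.7, 2.0, 8.2]
width: 0.0168
gripper_force: 58.0
time_s: 19.05
position: [0.5293, 0.1908, 0.0418]
ee_rot: [180.0, -0.0, -3.5]
ft_force: [0.2, -1.0, 0.1]
width: 0.0293
gripper_force: 0.0
time_s: 19.65
position: [0.529, 0.191, 0.0419]
ee_rot: [180.0, 0.0, -3.4]
ft_force: [-0.1, 0.8, -1.0]
width: 0.017
gripper_force: 57.8
```

```bash
python3 -m inch '[[[0,0,0,0,0,-0.1,0],[0,0,0,0,0,-0.2,0],[0,0,0,0,0,-0.3,0],[0,0,0,0,0,-0.4,0],[0,0,0,0,0,-0.4,0]]]'; python3 - <<'E'
from h import *
o=sensors.get_obs();print(o['position'],o['ft_force'],o['ft_torque'])
s=np.mean([vision.grab_frame("scene").astype(float) for _ in range(4)],0);a=np.load("a4.npz")['s']
for u,v in((255,385),(390,440)): 
    q=(240+u/8-.5,195+v/8-.5);print(dark(a,*q),dark(s,*q))
E
```

```text
time_s: 20.15
position: [0.5291, 0.1908, 0.0459]
ee_rot: [180.0, 0.0, -3.5]
ft_force: [2.4, -0.6, -5.3]
width: 0.017
gripper_force: 57.8
[0.52911495 0.19079247 0.04593823] [ 2.37915634 -0.55096869 -5.29594713] [-0.00170735 -0.0373198   0.08464541]
[271.28818359 242.5012813 ] [270.86761746 241.99887523]
[288.51716695 249.93600163] [287.89585626 249.28507336]
```

```bash
python3 -m inch '[[[0,0.02,0,0.05,0,-0.1,0],[0,0.03,0,0.1,0,-0.2,0],[0,0.03,0,0.1,0,-0.3,0],[0,0.03,0,0.1,0,-0.4,0],[0,0.03,0,0.1,0,-0.4,0]]]'; python3 - <<'E'
from h import *
o=sensors.get_obs();print(o['position'],o['ft_force'],o['ft_torque'])
s=np.mean([vision.grab_frame("scene").astype(float) for _ in range(4)],0);a=np.load("a4.npz")['s']
for u,v in((255,377),(390,432)): 
    q=(240+u/8-.5,195+v/8-.5);print(dark(s,*q))
E
```

```text
time_s: 20.85
position: [0.5309, 0.191, 0.0507]
ee_rot: [-180.0, -1.8, -3.5]
ft_force: [1.0, 0.3, -2.8]
width: 0.0169
gripper_force: 57.8
[0.53090459 0.19101321 0.05065873] [ 1.00925002  0.31626583 -2.80719791] [0.00394266 0.08121959 0.00069931]
[270.71821176 240.34179821]
[287.8178149  247.64585732]
```

```bash
python3 -m inch '[[[0,0,0,0,0,-0.6,0],[0,0,0,0,0,-1.2,0],[0,0,0,-2,0,-1.3,0],[0,0,0,-5,0,-1.4,0],[0,0,0,-8,0,-1.6,0],[0,0,0,-11,0,-1.8,0],[0,0,0,-11,0,-1.8,0]]]'; python3 -m inch '[[[0,0,0,0,4,0,0],[0,0,0,0,8,0,0],[0,0,0,2,12,0,0],[0,0,0,4,16,0,0],[0,0,0,6,19,0,0],[0,0,0,6,19,0,0],[0,0,0,6,19,0,0]]]'; python3 - <<'E'
from h import *
o=sensors.get_obs();print(o['position'],o['ee_rot'],o['ft_force'])
s=vision.grab_frame("scene");cv2.imwrite("pics/c9.png",crop(s,190,130,130,130,4.6))
E
```

```text
time_s: 21.75
position: [0.416, 0.1975, 0.0642]
ee_rot: [180.0, -1.5, -3.4]
ft_force: [0.1, -0.2, -3.6]
width: 0.0172
gripper_force: 57.8
time_s: 22.45
position: [0.4692, 0.0033, 0.0671]
ee_rot: [-180.0, -1.8, -3.6]
ft_force: [-0.5, 0.5, -2.4]
width: 0.0169
gripper_force: 57.8
[0.46919109 0.00331572 0.06706557] [-179.99420693   -1.76545332   -3.58567821] [-0.54782414  0.47137686 -2.44260546]
```

View pics/c9.png

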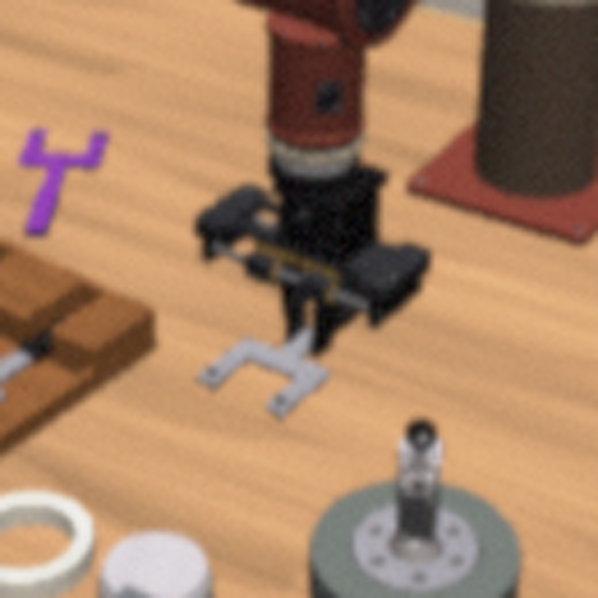

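```bash
python3 -m inch '[[[0,0,0,0,0,2,0],[0,0,0,0,0,4,0],[0,0,0,0,0,5,0],[0,0,0,0,0,5.5,0],[0,0,0,0,0,5.9,0],[0,0,0,0,0,6,0],[0,0,0,0,0,6,0]]]'
```

```text
time_s: 23.2
position: [0.4706, 0.0042, 0.007]
ee_rot: [180.0, -1.8, -3.4]
ft_force: [0.3, 0.9, -3.5]
width: 0.0169
gripper_force: 57.8
```

```bash
python3 -m inch '[[[0,0,0,0,0,0,2.5],[0,0,0,0,0,0,4],[0,0,0,0,0,0,5],[0,0,0,0,0,0,5],[0,0,0,0,0,0,5],[0,0,0,0,0,0,5]]]'; python3 -m inch '[[[0,0,0,0,0,-2,5],[0,0,0,0,0,-6,5],[0,0,0,0,0,-11,5],[0,-0.03,0,0,0,-16,3],[0,-0.03,0,0,0,-20,0],[0,-0.03,0,0,0,-20,0],[0,-0.03,0,0,0,-20,0],[0,-0.03,0,0,0,-20,0]]]' 20;  python3 - <<'E'
from h import *
t=np.mean([vision.grab_frame("top").astype(float) for _ in range(3)],0).astype(np.uint8);s=np.mean([vision.grab_frame("scene").astype(float) for _ in range(3)],0).astype(np.uint8)
np.savez("a6.npz",t=t,s=s)
W=np.zeros((600,800,3),np.uint8); W[:480,:400]=crop(t,180,130,80,96,5); W[:600,400:]=crop(s,230,180,80,120,5);cv2.imwrite("pics/c10.png",W)
T0=np.load("avg0.npz")['t'].astype(np.uint8)
g=T0
for sg,(u,v) in(("roller top view crop6 guess",(140/6+180,72/6+130)),): print(plane("top",u,v,.18))
H=np.array([.6242,.1905,.046])
for n,pts in(("top",((55,150),(240,68),(325,250),(140,330))),):
    for a,b in pts:
        p=plane("top",180+a/6-.4,130+b/6-.4,.018); print(np.degrees(np.arctan2(*(p-H)[[1,0]])),np.hypot(*(p-H)[:2]))
o=sensors.get_obs();print(o['position'],o['ee_rot'],o['width'],o['ft_force'])
E
```

```text
time_s: 23.8
position: [0.4702, 0.0041, 0.0066]
ee_rot: [180.0, -1.7, -3.5]
ft_force: [-0.5, -0.5, 0.3]
width: 0.0489
gripper_force: 0.0
time_s: 24.6
position: [0.4632, 0.0046, 0.2049]
ee_rot: [-180.0, 0.1, -3.4]
ft_force: [0.6, 0.5, -0.6]
width: 0.0177
gripper_force: 0.0
[0.65212363 0.20336175 0.18      ]
73.13108262071827 0.08642310951094281
-18.71695437476851 0.08392246842938433
-111.23990808959826 0.08854783348376283
162.67277590471866 0.08807242378921393
[0.46363904 0.00455783 0.20540012] [-1.79989831e+02  1.08774931e-01 -3.45154059e+00] 0.0014912017341935089 [-0.2089352  -0.11038366  0.42698331]
```

View pics/c10.png

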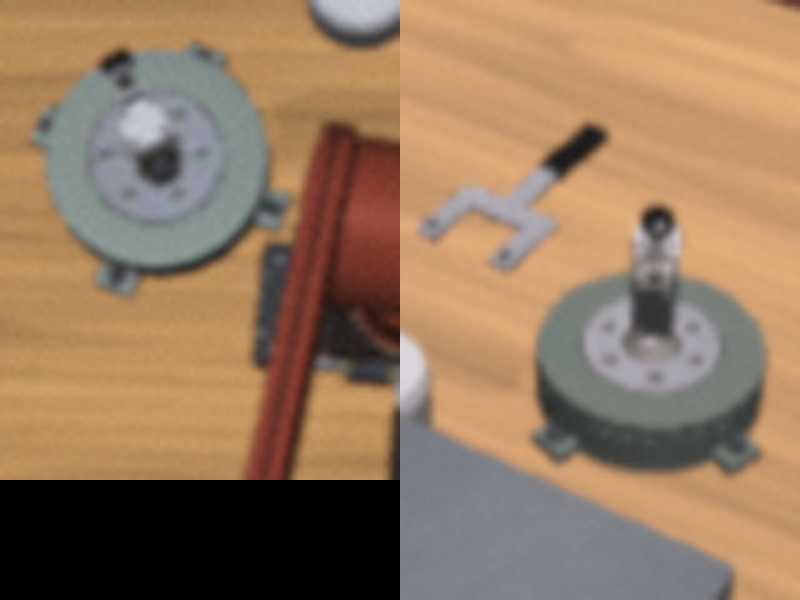

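```bash
python3 - <<'E'
from h import *
go([.683,.155,.205],26)
E
```

```text
row [-0.0007, 0.0018, -0.514] [20.99, -16.34, 0.0]
```

```bash
python3 -m inch '[[[0,0,-0.1,4,-3.1,0,0],[0,0,-0.2,8,-6.2,0,0],[0,0,-0.3,12,-9.3,0,0],[0,0,-0.4,16,-12.4,0,0],[0,0,-0.51,21,-16.3,0,0],[0,0,-0.51,21,-16.3,0,0],[0,0,-0.51,21,-16.3,0,0]]]'; python3 -m inch '[[[0,0,0,0,0,2.3,0],[0,0,0,0,0,4.6,0],[0,0,0,0,0,4.6,0],[0,0,0,0,0,4.6,0]]]'; python3 - <<'E'
from h import *
go([.683,.155,.159],26); o=sensors.get_obs();print(o['width'],o['ft_force'])
E
```

```text
time_s: 25.6
position: [0.6844, 0.1561, 0.2043]
ee_rot: [-179.9, 0.1, 25.9]
ft_force: [-1.2, -0.6, -0.9]
width: 0.0002
gripper_force: 0.0
time_s: 26.0
position: [0.6827, 0.1539, 0.1603]
ee_rot: [-180.0, 0.1, 25.7]
ft_force: [0.2, -0.4, 1.0]
width: 0.0005
gripper_force: 0.0
row [-0.0004, 0.0016, -0.0047] [0.08, -0.09, 0.13]
0.0005421423982541427 [ 0.15049083 -0.37819287  1.03151862]
```

Now at y_ped ≈ -61 mm; contact expected after about 35 mm.

```bash
python3 -m inch '[[[0,0,0,0.1,-1,0.1,0],[0,0,0,0.1,-2,0.1,0],[0,0,0,0.1,-3,0.1,0],[0,0,0,0.1,-3.7,0.1,0],[0,0,0,0.1,-4.4,0.1,0],[0,0,0,0.1,-4.4,0.1,0],[0,0,0,0.1,-4.4,0.1,0]]]'; python3 -m inch '[[[0,0,0,0,-0.5,0,0],[0,0,0,0,-1,0,0],[0,0,0,0,-1,0,0],[0,0,0,0,-1,0,0]]]'
```

```text
time_s: 26.7
position: [0.6656, 0.1947, 0.1597]
ee_rot: [180.0, -0.0, 25.8]
ft_force: [0.6, -0.9, -0.2]
width: 0.0004
gripper_force: 0.5
time_s: 27.1
position: [0.6611, 0.2035, 0.1595]
ee_rot: [180.0, -0.0, 25.8]
ft_force: [0.7, -2.0, 2.1]
width: 0.0003
gripper_force: 1.2
```

```bash
python3 -m inch '[[[0,0,0,0,-0.5,0,0],[0,0,0,0,-1,0,0],[0,0,0,0,-1,0,0],[0,0,0,0,-1,0,0]]]';python3 - <<'E'
from h import *
F=[];
for _ in range(4):
    s=vision.grab_frame("scene"); F.append(sensors.get_obs()['ft_force'])
print(np.mean(F,0)@[-.44,.9,0],np.mean(F,0),sensors.get_obs()['gripper_force'])
a=np.load("a6.npz")['s'].astype(int)
# roller dark blob in both frames near pictured roller; predicted pixels for angles
C=np.array([.6223,.192,0]);X=np.array([.899,.438,0]);Y=np.array([-.438,.899,0])
for th in(0,.3,.5,.7,.9): print(th,proj("scene",C+.039*X+.05*np.sin(th)*Y+[0,0,.13+.05*np.cos(th)]).round(1))
for im in(a,s):
    m=(im.max(2)<60).astype(np.uint8); n,l,st,ce=cv2.connectedComponentsWithStats(m[210:245,270:305]); print([(ce[i]+[270,210]).round(1).tolist()+[int(st[i,4])] for i in range(1,n) if st[i,4]>5])
E
```

```text
time_s: 27.5
position: [0.6564, 0.2121, 0.1583]
ee_rot: [180.0, 0.1, 25.8]
ft_force: [3.8, -5.1, -2.6]
width: 0.0003
gripper_force: 2.7
-4.98620645920554 [ 3.18178587 -3.98468964 -2.81675396] 2.650199756026268
0 [282.4 225.3]
0.3 [287.  226.1]
0.5 [289.8 227.3]
0.7 [292.3 228.8]
0.9 [294.4 230.7]
[[280.8, 223.0, 9], [279.9, 241.6, 29]]
[[283.1, 220.4, 167], [279.9, 241.6, 28]]
```

```bash
python3 -m inch '[[[0,0,0,0,-0.3,0,0],[0,0,0,0,-0.3,0,0],[0,0,0,0,-0.3,0,0]]]';python3 - <<'E'
from h import *
F=[]
for _ in range(6):
    s=vision.grab_frame("scene"); F.append(sensors.get_obs()['ft_force'])
print(np.mean(F,0)@[-.44,.9,0],np.mean(F,0),sensors.get_obs()['gripper_force'])
E
```

```text
time_s: 28.0
position: [0.6551, 0.2142, 0.1579]
ee_rot: [179.9, 0.1, 25.8]
ft_force: [3.8, -5.2, -4.8]
width: 0.0006
gripper_force: 3.4
-6.712007266070892 [ 4.20235401 -5.40330167 -4.48228287] 3.404422178864479
```

```bash
python3 -m inch '[[[0,0,0,0,-0.4,0,0],[0,0,0,0,-0.4,0,0],[0,0,0,0,-0.4,0,0]]]';python3 - <<'E'
from h import *
F=[]
for _ in range(6):
    s=vision.grab_frame("scene"); F.append(sensors.get_obs()['ft_force'])
F=np.mean(F,0);print(F@[-.44,.9,0],F,sensors.get_obs()['gripper_force'])
a=np.load("a6.npz")['s'].astype(int); d=np.abs(s.astype(int)-a).sum(2)
# lower arm: print light/steel pixels of the arm between pivot and roller
C=np.array([.6223,.192,0]);X=np.array([.899,.438,0]);Y=np.array([-.438,.899,0])
for n,im in(("before",a),("now",s.astype(int))):
    print(n)
    for th in np.arange(-.1,1.1,.1):
        print(round(th,1),[int(im[tuple(np.round((proj("scene",C+.034*X+r*np.sin(th)*Y+[0,0,.13+r*np.cos(th)])+[-.58,-.53])[::-1]).astype(int))].mean()) for r in(.015,.02,.025,.03,.035,.05)])
E
```

```text
time_s: 28.6
position: [0.6534, 0.2169, 0.1573]
ee_rot: [179.9, 0.2, 25.7]
ft_force: [4.6, -8.0, -5.8]
width: 0.0003
gripper_force: 4.6
-9.013230553330525 [ 4.92260734 -7.60809258 -6.45142612] 4.554802626371384
before
-0.1 [133, 118, 116, 115, 80, 55]
0.0 [133, 118, 134, 138, 99, 86]
0.1 [141, 128, 134, 169, 163, 59]
0.2 [141, 145, 162, 169, 177, 145]
0.3 [170, 145, 179, 176, 189, 167]
0.4 [170, 150, 162, 184, 167, 171]
0.5 [149, 150, 162, 172, 165, 171]
0.6 [149, 148, 167, 170, 169, 170]
0.7 [149, 148, 164, 168, 169, 172]
0.8 [133, 159, 168, 169, 169, 172]
0.9 [133, 159, 164, 170, 170, 171]
1.0 [133, 159, 164, 170, 170, 172]
1.1 [133, 159, 160, 168, 167, 171]
now
-0.1 [117, 102, 132, 149, 134, 150]
0.0 [117, 102, 66, 76, 57, 30]
0.1 [64, 52, 66, 33, 31, 28]
0.2 [64, 30, 36, 33, 27, 28]
0.3 [94, 30, 38, 35, 23, 16]
0.4 [94, 47, 32, 32, 26, 21]
0.5 [88, 47, 32, 47, 56, 31]
0.6 [88, 54, 64, 87, 70, 46]
0.7 [88, 54, 79, 113, 113, 46]
0.8 [120, 108, 133, 151, 155, 91]
0.9 [120, 108, 143, 166, 148, 159]
1.0 [120, 152, 160, 166, 169, 174]
1.1 [120, 152, 160, 169, 170, 172]
```

```bash
python3 -m inch '[[[0,0,0,0,-0.25,0,0],[0,0,0,0,-0.25,0,0],[0,0,0,0,-0.25,0,0]]]'; python3 -m inch '[[[0,0,0,0,1,0,0],[0,0,0,0,2,0,0],[0,0,0,0,3.5,0,0],[0,0,0,0,5.5,0,0],[0,0,0,0,8,0,0],[0,0,0,0,8,-3,0],[0,0,0,0,8,-8,0],[0,0,0,0,8,-8,0]]]'; python3 -m inch '[[[0,0,0,0,0,0,0],[0,0,0,0,0,0,0],[0,0,0,0,0,0,0],[0,0,0,0,0,0,0],[0,0,0,0,0,0,0]]]'; python3 - <<'E'
from h import *
s=np.mean([vision.grab_frame("scene").astype(float) for _ in range(3)],0);a=np.load("a6.npz")['s'].astype(float)
d=np.abs(s-a).mean(2); print("diff roller/post",d[205:275,265:300].max(),"spanner",d[205:240,230:265].max(),"small spanner etc",d[180:300,130:230].max(), sensors.get_obs()['ft_force'])
s0=np.load("avg0.npz")['s']; e=np.abs(s-s0).mean(2); print([e[y0:y1,x0:x1].max().round() for x0,x1,y0,y1 in((140,228,178,230),(180,240,232,275),(340,382,245,292))])
E
```

```text
time_s: 29.2
position: [0.6524, 0.2184, 0.1567]
ee_rot: [179.8, 0.2, 25.7]
ft_force: [7.2, -8.9, -8.6]
width: 0.0006
gripper_force: 5.7
time_s: 30.0
position: [0.6917, 0.1484, 0.2487]
ee_rot: [179.8, -0.7, 25.7]
ft_force: [-0.6, -0.4, 2.1]
width: 0.0005
gripper_force: 0.0
time_s: 30.5
position: [0.6869, 0.1491, 0.2382]
ee_rot: [-180.0, 0.1, 25.8]
ft_force: [0.9, 0.0, 0.6]
width: 0.0005
gripper_force: 0.0
diff roller/post 24.66666666666667 spanner 133.44444444444443 small spanner etc 102.55555555555554 [ 0.26129818 -0.43457539 -0.85474052]
[np.float64(70.0), np.float64(12.0), np.float64(11.0)]
```

```bash
python3 -m inch '[[[0,0,0,0,4,-4,0],[0,0,0,0,8,-8,0],[0,0,0,0,12,-12,0],[0,0,0,0,16,-14,0],[0,0,0,0,20,-14,0],[0,0,0,0,24,-14,0],[0,0,0,0,24,-14,0],[0,0,0,0,24,-14,0]]]'; python3 -m inch '[[[0,0,0,0,0,0,0],[0,0,0,0,0,0,0],[0,0,0,0,0,0,0],[0,0,0,0,0,0,0],[0,0,0,0,0,0,0]]]'; python3 - <<'E'
from h import *
s=np.mean([vision.grab_frame("scene").astype(float) for _ in range(3)],0);a=np.load("a6.npz")['s'].astype(float)
d=np.abs(s-a).mean(2); print("roller/post",d[205:275,265:300].max(),"spanner",d[205:240,230:265].max())
t=vision.grab_frame("top");p=[(228+0,0)]
for uv in((431,231),(505,260)):
    q=dark(s,230+(uv[0]-400)/5-.5,180+uv[1]/5-.5);print("pin",plane("scene",*q,.016))
print(sensors.get_obs()['ft_force'],proj("scene",sensors.get_obs()['position']))
E
```

```text
time_s: 31.45
position: [0.7918, -0.0683, 0.3776]
ee_rot: [-179.9, 0.1, 25.7]
ft_force: [0.3, 0.0, -0.6]
width: 0.0005
gripper_force: 0.0
time_s: 31.95
position: [0.7916, -0.0663, 0.3799]
ee_rot: [180.0, -0.0, 25.8]
ft_force: [0.2, -0.2, 0.3]
width: 0.0006
gripper_force: 0.0
roller/post 24.333333333333332 spanner 6.222222222222214
pin [ 0.56675034 -0.03193539  0.016     ]
pin [0.56546797 0.03134347 0.016     ]
[0.07078274 0.26068509 0.18316454] [181.08105986 165.63394492]
```

```bash
python3 -c "
from cell import workorder; print(workorder.sign_off())"
```

```text
the job is handed in; nothing more can be done
None
```

I handed the job in at about 32 s, but the hand-in returned no verdict and I viewed 12 pictures against the limit of 10: ring turned hard to its stop, larger spanner flat on the bench about 0.2 m from the post, roller arm pushed to an estimated 0.65 rad or more and sprung back upright, and nothing else touched.

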